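# Set the hem gauge to its notched stop

### The arm

A 7-joint arm with a two-finger parallel gripper is mounted at the origin on the work surface. World frame = base frame: x ahead of the robot, y to its left, z up, the work surface at z = 0. Lengths are in m, angles in rad, forces in N, time in s.
With the tool pointing down it reaches from about 0.425 to 0.925 m from the base axis. Payload 6.8 kg.
Tool frame: the origin (TCP) lies at the very end of the fingers, on their centre line; the grasp point (between the pads) lies 19 mm behind it; z points along the fingers, y is the line along which they close (so a half turn about z gives the same grasp; the last joint's range is limited). The gripper opens to 85 mm and grips with 20 to 120 N. Pads are 22 mm wide; open, the fingers measure 114 mm over their backs; the gripper's body (76 mm by 85 mm) begins 54 mm behind the grasp point. The pads swing forward as they close: fully open they stand 13 mm farther back than shut.
Start: joints at [-1.258, 0.477, 0.022, 1.555, -0.011, 1.109, -0.083], TCP at [0.276, 0.616, 0.231] pointing down, gripper open.
Joint ranges: [-2.96, 2.96], [-0.34, 2.1], [-1.41, 1.46], [0.24, 2.44], [-1.37, 4.51], [0.17, 1.92], [-2.96, 2.96]. Speed limits (rad/s): [2.39, 2.39, 3.14, 3.14, 3.14, 3.14, 3.14].

### API

Orientations are given as a rotation vector (axis times angle).
In Python, from bench import r gives the robot as it stands.
- The arm moves only by the shell command python3 -m jog 'ROWS' [FORCE]. ROWS is JSON, a list of rows, each an object of numbers: "fingers": the finger opening in m, from 0 to 0.0854; "x", "y", "z": the shift along the tool's x, y, z in m; "rx", "ry", "rz": the turn, a rotation vector about the tool's x, y, z in degrees. In form: [{"fingers": .., "x": .., "y": .., "z": .., "rx": .., "ry": .., "rz": ..}, ...]. A call has 1 to 8 rows; each row shifts and turns the commanded pose from where the row before left it, along the tool's axes as they then stand; what a row does not reach is not made up. A row lasts 1/8 s, in which the tool goes at most 62.5 mm and 10.7 degrees, less where a joint would pass 70% of its speed; a pose out of reach is approached as far as the arm can. A call is refused whole if a number of a shift passes 0.0625 or a number of a turn 10.7, either way. A call with a gripper value outside its range is refused whole. The fingers move at their own pace and stop on an object; FORCE is the grip in N (left out, the last holds). Time passes only in rows, so rows that do not move let the fingers close. It gives the time, the measured TCP pose, the force, the opening and the grip force at its end, in the units of the state.
- r.get_obs(): the state, without advancing time (a new reading comes with each control period).
- r.grab_frame(name): name is "scene" or "side" or "wrist"; returns (picture, depth): 400x640x3 uint8, red, green, blue; 400x640 float32, m along the optical axis (not along the pixel's ray), 0 where there is no reading.
- r.get_calibration(name): a dict with "mtx" (3x3 intrinsics, pixels), "dist" ([k1, k2, p1, p2, k3] as OpenCV has them; the pictures are not rectified), "extrinsics" (4x4, takes a point from camera to world coordinates). Camera axes: x right, y down, z forward; pixel columns grow to the right and rows downward; lengths in m; the calibration is good to about 2 mm. A picture is of the moment at which its call begins: read the wrist's pose just before it. get_calibration takes no time and is no camera call; for the wrist camera it gives the pose at the moment of the call.
- r.hand_in(): hands the job in; it is judged then, once.
Trained networks look in the newest picture that a camera, given by its name, has taken for a name from the list of things; names that differ only in an ending like _2 or _b are one class to them, and where a whole thing is asked for, a point or a joint stands for the part that bears it (a point fixed in the world has none). Each returns a list of dicts, best first, with "score" (0 to 1); they miss things now and then, are a little off and sometimes report something else, mostly with a low value. They report only what shows in the picture. A call takes as long as a camera call.
- r.search_frame(target, camera): "xyz" ([x, y, z] in m, in world coordinates, good to about 4 mm: the middle of the surface that is visible of it).
- r.landmark_of(target, camera): "xyz" ([x, y, z] in m, in world coordinates, good to about 4 mm: a listed point, or the origin of a listed thing).
The state is a dict: "clock": time; "joints": joint angles; "qvel": joint speeds; "tau": joint torques, N m; "tcp_pos": TCP position; "orientation": TCP orientation; "contact_force": force on the tool from outside, world axes, zero at the start; "moment": the same for the moment, N m; "grip_width": finger opening in m; "gripper_force": force on a finger pad.
Only numpy, scipy, OpenCV 4.12 (cv2) and the standard library are available. Lean on these libraries where they do the work, as an engineer would, in place of code of your own. Each camera call takes 0.05 s, during which the arm holds its last target. There are 200 camera calls.

### The job

Set the hem gauge on the table: with your fingertips, gently push the black cursor along the chrome bar until its spring pin clicks over the low lip and drops into the notch of the steel stop clip, without running on over the clip's far, higher lip. Only push the cursor, never pinch it, and leave the sewing things around the gauge where they are; finish with the hand clear of everything.

Things in the scene. Friction and masses are not known exactly. Their poses are not given: they have to be found in the camera images.
- gauge: Hem gauge fixed to the table: maple board 96 (x) by 360 (y) by 16 mm high; origin: centre of its underside. A chrome bar, 26 mm wide, top 22 mm above the table, runs along its y axis at x = -12 mm; a steel block 60 mm wide, 14 thick, 32 high stands at each end (y = +-168 mm). Its turn about z varies. The cursor starts near the -y end and is to be pushed toward the gauge's +y.
- cursor: Black plastic cursor on the bar, axes as the gauge, origin at table level on the board's centre line. Shoe 52 mm wide, 36 long, 23 to 35 mm high; a low arm (to 45 mm high) reaches to x = +39 mm and bears the pin. Upright thumb plate at the rear (-y) end: 46 mm wide, 8 thick, top 75 mm high, rear face flush with the shoe. 0.14 kg. Over 20 N of finger contact counts as pinching or forcing.
- cursor_push (a point): Middle of the flat rear (-y) face of the cursor's thumb plate, where to push toward the gauge's +y: 55 mm above the table, 18 mm behind the cursor's origin; axes as the gauge. The space behind it over the bar is free down to 22 mm above the table as far as the 32 mm high end block, which may be as near as 18 mm; higher up all is free.
- cursor_pin (a point): Point on the axis of the cursor's spring pin, at table level; axes as the gauge. The cursor slides with about 1.5 N of friction and stays where it is left. Riding over the low lip takes about 5 N, then the force dips as the pin drops; going over the far lip takes about 11 N. When this point lies level with notch along the gauge's y axis, the pin is in the notch.
- notch (a point): Bottom of the notch in the steel stop clip, 22 mm above the table; axes as the gauge. The clip, 24 mm wide, 42 long, sits on the board at x = +25 mm; its place along y varies. Two rounded cross lips: a low one 7 mm before the notch (top 26 mm high) and a higher one 10 mm past it (top 29.5 mm). The pin meets the low lip 14 mm before the notch and, past its crest, jumps on into the notch by itself.
- pin (a joint): Height of the spring pin (brass, with a 16 mm round head 47 to 54 mm above the table on the cursor's arm) above its rest position, in m: 0 when hanging free or down in the notch, about 0.002 on the crest of the low lip, 0.005 on the far lip. Its foot is a 10 mm brass roller.
- button_box: Bystander: frosted plastic button box with clip-on lid, 89 x 134 x 44 mm, loose, origin centre of underside.
- darning_egg: Bystander: maple darning egg standing on its flat end, 52 mm across, 63 mm high, loose beside the gauge, origin centre of underside.
- bead_bowl: Bystander: glass bead bowl, 100 mm across, 45 mm high, loose, origin centre of underside.
- bobbin_case: Bystander: black plastic bobbin case, 110 x 90 x 40 mm, tray pull facing the robot, loose, origin centre of underside.
- spool_a: Bystander: white spool, 32 mm across, 44 mm high, loose, standing, origin centre of underside.
- spool_b: Bystander: wooden spool, 32 mm across, 44 mm high, loose, standing, origin centre of underside.
- tape_case: Bystander: grey round tape case, 54 mm across, 18 mm high, loose, lying flat, origin centre of underside.

How it is judged:
By the outcome, as a careful person would: the job done as asked, in the order asked, and still so for the second after the job is handed in, with the robot touching nothing.
It also fails if it takes over 45 s, if anything falls off the work surface, if the arm or the gripper's body presses on something with over 40 N, if the wrist force passes 120 N, or if a joint passes its speed limit or range.

## Working session

There is one attempt and no reset: what is moved stays moved. The work goes in short steps, Python scripts to look and compute and a shell command to move; the robot and the scene stay as the last step left them, time stands still between calls to the robot, and variables do not carry over. Pictures are saved under pics/ and viewed, at most 10 in all, crops included, and the job is handed in when it is done.

```bash
mkdir -p pics; python3 - <<'E'
from bench import r
import cv2,numpy as np
o=r.get_obs();print({k:np.round(v,3).tolist() for k,v in o.items()})
for c in ("scene","side"):
    p,d=r.grab_frame(c);cv2.imwrite(f"pics/{c}0.png",p[:,:,::-1])
    for t in ("gauge","cursor","cursor_push","cursor_pin","notch","darning_egg","spool_a","button_box","bead_bowl","bobbin_case","tape_case"):
        L=r.landmark_of(t,c);print(c,t,[(np.round(a["xyz"],3).tolist(),round(a["score"],2)) for a in L[:3]])
E
```

```text
{'clock': 0.0, 'joints': [-1.258, 0.478, 0.022, 1.556, -0.012, 1.109, -0.083], 'qvel': [0.0, 0.0, -0.001, 0.0, 0.0, -0.001, 0.0], 'tau': [0.001, -59.646, 1.609, -28.119, 0.013, 0.009, 0.0], 'tcp_pos': [0.275, 0.616, 0.23], 'orientation': [-0.656, -3.072, 0.003], 'contact_force': [0.345, 0.22, 0.524], 'moment': [0.001, 0.012, 0.037], 'gripper_force': 0.0, 'grip_width': 0.086}
scene gauge [([0.587, 0.064, -0.001], 0.88)]
scene cursor [([0.563, -0.044, -0.002], 0.95)]
scene cursor_push [([0.546, -0.058, 0.051], 0.55)]
scene cursor_pin [([0.59, -0.048, 0.001], 0.56)]
scene notch [([0.626, 0.134, 0.021], 0.66)]
scene darning_egg [([0.691, 0.122, -0.004], 0.74)]
scene spool_a [([0.515, 0.155, -0.002], 0.52), ([0.768, 0.07, 0.003], 0.52), ([0.677, -0.337, -0.0], 0.44)]
scene button_box [([0.424, 0.372, -0.001], 0.75)]
scene bead_bowl [([0.643, 0.394, 0.002], 0.78)]
scene bobbin_case [([0.45, -0.404, 0.002], 0.73), ([0.771, 0.07, 0.001], 0.19)]
scene tape_case [([0.77, 0.072, 0.0], 0.63), ([0.646, 0.392, 0.001], 0.56), ([0.422, 0.372, -0.002], 0.49)]
side gauge [([0.58, 0.059, 0.001], 0.88)]
side cursor []
side cursor_push [([0.548, -0.058, 0.054], 0.65)]
side cursor_pin [([0.585, -0.05, 0.001], 0.74)]
side notch [([0.62, 0.133, 0.019], 0.46)]
side darning_egg [([0.693, 0.119, -0.003], 0.76), ([0.624, 0.133, 0.02], 0.72), ([0.586, -0.052, 0.001], 0.7)]
side spool_a [([0.676, -0.336, 0.0], 0.54), ([0.518, 0.157, -0.003], 0.42)]
side button_box [([0.425, 0.371, -0.001], 0.61)]
side bead_bowl [([0.652, 0.39, -0.0], 0.8)]
side bobbin_case [([0.514, 0.158, -0.005], 0.75), ([0.454, -0.41, 0.0], 0.68)]
side tape_case [([0.767, 0.067, 0.001], 0.7)]
```

View pics/scene0.png

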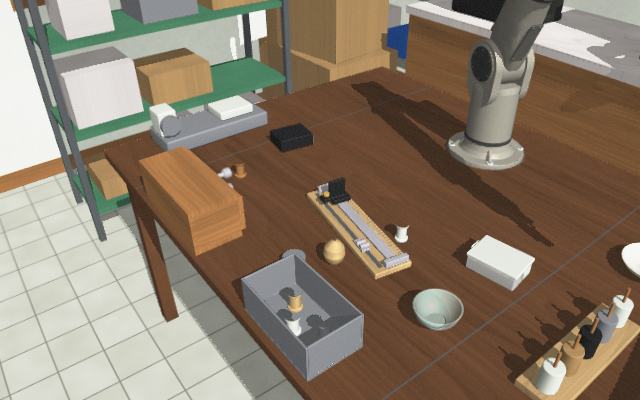

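View pics/side0.png

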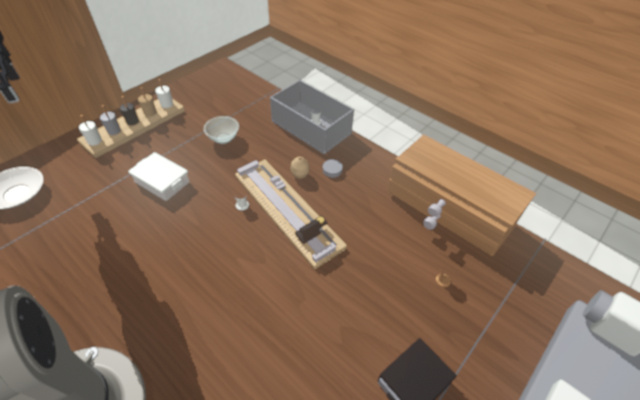

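The scene picture shows the gauge running from the cursor at about (337,192) to the clip at (362,243). The egg is at (335,250) and the spool at (401,232). The side view agrees. Gauge +y points about 11° from world +y toward +x. I'll move to a high point behind the cursor and look with the wrist camera.

```bash
python3 -m jog '[{"fingers":0,"x":-0.0437,"y":-0.0425},{"x":-0.0437,"y":-0.0425},{"x":-0.0437,"y":-0.0425},{"x":-0.0437,"y":-0.0425},{"x":-0.0437,"y":-0.0425},{"x":-0.0437,"y":-0.0425},{"x":-0.0437,"y":-0.0425},{"x":-0.0437,"y":-0.0425}]' 20
python3 -m jog '[{"x":-0.0437,"y":-0.0425},{"x":-0.0437,"y":-0.0425},{"x":-0.0437,"y":-0.0425},{"x":-0.0437,"y":-0.0425},{"fingers":0}]'
python3 - <<'E'
from bench import r
import cv2,numpy as np
o=r.get_obs();print({k:np.round(v,3).tolist() for k,v in o.items()})
p,d=r.grab_frame("wrist");cv2.imwrite("pics/w0.png",p[:,:,::-1])
print(np.round(r.get_calibration("wrist")["extrinsics"],3))
for t in ("gauge","cursor","cursor_push","cursor_pin","notch"):
        L=r.landmark_of(t,"wrist");print(t,[(np.round(a["xyz"],3).tolist(),round(a["score"],2)) for a in L[:3]])
E
```

```text
{'clock': 1.2, 'joints': [-1.258, 0.477, 0.022, 1.555, -0.011, 1.109, -0.083], 'qvel': [0.001, -0.001, 0.001, -0.001, -0.002, -0.001, 0.001], 'tau': [0.001, -59.633, 1.607, -28.154, 0.013, 0.001, -0.0], 'tcp_pos': [0.276, 0.616, 0.231], 'orientation': [-0.656, -3.072, 0.0], 'contact_force': [-0.394, -0.051, 0.672], 'moment': [-0.034, 0.027, 0.072], 'gripper_force': 0.0, 'grip_width': 0.086}
[[ 0.409  0.874  0.262  0.208]
 [ 0.912 -0.392 -0.118  0.646]
 [-0.     0.288 -0.958  0.375]
 [ 0.     0.     0.     1.   ]]
gauge []
cursor []
cursor_push []
cursor_pin []
notch []validation failed for argument at $[0]...
validation failed for argument at $[0]...
```

Rows appear to need every key. I'm retrying with all of them written out.

```bash
python3 -m jog '[{"fingers":0,"x":-0.0437,"y":-0.0425,"z":0,"rx":0,"ry":0,"rz":0},{"fingers":0,"x":-0.0437,"y":-0.0425,"z":0,"rx":0,"ry":0,"rz":0},{"fingers":0,"x":-0.0437,"y":-0.0425,"z":0,"rx":0,"ry":0,"rz":0},{"fingers":0,"x":-0.0437,"y":-0.0425,"z":0,"rx":0,"ry":0,"rz":0},{"fingers":0,"x":-0.0437,"y":-0.0425,"z":0,"rx":0,"ry":0,"rz":0},{"fingers":0,"x":-0.0437,"y":-0.0425,"z":0,"rx":0,"ry":0,"rz":0},{"fingers":0,"x":-0.0437,"y":-0.0425,"z":0,"rx":0,"ry":0,"rz":0},{"fingers":0,"x":-0.0437,"y":-0.0425,"z":0,"rx":0,"ry":0,"rz":0}]' 20 && 
python3 -m jog '[{"fingers":0,"x":-0.0437,"y":-0.0425,"z":0,"rx":0,"ry":0,"rz":0},{"fingers":0,"x":-0.0437,"y":-0.0425,"z":0,"rx":0,"ry":0,"rz":0},{"fingers":0,"x":-0.0437,"y":-0.0425,"z":0,"rx":0,"ry":0,"rz":0},{"fingers":0,"x":-0.0437,"y":-0.0425,"z":0,"rx":0,"ry":0,"rz":0}]'
python3 - <<'E'
from bench import r
import numpy as np
o=r.get_obs();print({k:np.round(o[k],3).tolist() for k in ("clock","joints","tcp_pos","orientation")})
E
```

```text
clock: 2.5
tcp_pos: [0.4566, 0.1612, 0.2317]
orientation: [0.656, 3.072, 0.001]
contact_force: [1.3, 0.5, -0.0]
grip_width: -0.0002
gripper_force: 0.0
clock: 3.0
tcp_pos: [0.5467, -0.0653, 0.2317]
orientation: [0.655, 3.072, 0.001]
contact_force: [0.3, 1.1, 0.4]
grip_width: 0.0
gripper_force: 0.0
{'clock': 3.0, 'joints': [-0.315, 0.281, 0.391, 1.877, -0.126, 1.007, 1.28], 'tcp_pos': [0.547, -0.065, 0.232], 'orientation': [0.655, 3.072, 0.001]}
```

```bash
python3 -m jog '[{"fingers":0,"x":0,"y":0,"z":0,"rx":0,"ry":0,"rz":9.6},{"fingers":0,"x":0,"y":0,"z":0,"rx":0,"ry":0,"rz":9.6},{"fingers":0,"x":0,"y":0,"z":0,"rx":0,"ry":0,"rz":9.6},{"fingers":0,"x":0,"y":0,"z":0,"rx":0,"ry":0,"rz":9.6},{"fingers":0,"x":0,"y":0,"z":0,"rx":0,"ry":0,"rz":9.6},{"fingers":0,"x":0,"y":0,"z":0,"rx":0,"ry":0,"rz":9.6},{"fingers":0,"x":0,"y":0,"z":0,"rx":0,"ry":0,"rz":9.6},{"fingers":0,"x":0,"y":0,"z":0,"rx":0,"ry":0,"rz":9.6}]'
python3 -m jog '[{"fingers":0,"x":0,"y":0,"z":0,"rx":0,"ry":0,"rz":0}]' >/dev/null
cat > h.py <<'E'
from bench import r
import cv2,numpy as np
from scipy.spatial.transform import Rotation as R
def pts(c):
    K=r.get_calibration(c);p,d=r.grab_frame(c)
    h,w=d.shape;v,u=np.mgrid[:h,:w]
    n=cv2.undistortPoints(np.c_[u.ravel(),v.ravel()].astype(np.float32)[:,None],np.array(K["mtx"]),np.array(K["dist"]))[:,0]
    P=np.c_[n,np.ones(len(n))]*d.reshape(-1,1);E=np.array(K["extrinsics"])
    return p,(P@E[:3,:3].T+E[:3,3]).reshape(h,w,3),d
def look(c,name,ts=("cursor","cursor_push","cursor_pin","notch","gauge")):
    o=r.get_obs();print(round(float(o["clock"]),2),np.round(o["tcp_pos"],4),np.round(R.from_rotvec(o["orientation"]).as_matrix()[:,:2].T,3).tolist(),np.round(o["joints"],2))
    p,W,d=pts(c);cv2.imwrite(f"pics/{name}.png",p[:,:,::-1])
    np.save(f"{name}.npy",W)
    for t in ts:
        print(t,[(np.round(a["xyz"],3).tolist(),round(a["score"],2)) for a in r.landmark_of(t,c)[:2]])
    return p,W,d
E
python3 - <<'E'
from h import *
p,W,d=look("wrist","w1")
# plate: points 60..80 mm high ; board top 13..18mm
m=(d>0)&(W[...,2]>.06)&(W[...,2]<.08);print("plate",m.sum(),W[m].mean(0),W[m].min(0),W[m].max(0))
m=((d>0)&(W[...,2]>.012)&(W[...,2]<.019)).astype(np.uint8)
q=(W[m>0][:,:2]*1000).astype(np.float32);print(len(q),cv2.minAreaRect(q))
E
```

```text
clock: 4.0
tcp_pos: [0.5461, -0.0635, 0.2315]
orientation: [2.428, 1.994, 0.001]
contact_force: [-0.2, 0.3, -0.3]
grip_width: -0.0001
gripper_force: 0.0
4.12 [ 0.5461 -0.0634  0.2313] [[0.188, 0.982, -0.0], [0.982, -0.188, 0.0]] [-0.52  0.31  0.65  1.89 -0.22  1.01  0.03]
cursor [([0.564, -0.042, 0.002], 0.74)]
cursor_push [([0.544, -0.059, 0.048], 0.61)]
cursor_pin []
notch [([0.562, -0.042, 0.003], 0.45)]
gauge [([0.582, 0.059, -0.002], 0.75)]
plate 3641 [ 0.77729016 -0.17649273  0.07110472] [ 0.5263653  -0.37040343  0.06000228] [ 0.88209998 -0.04747883  0.07999861]
12798 ((719.0196533203125, -81.40756225585938), (333.15765380859375, 530.9239501953125), 46.90913772583008)
```

View pics/w1.png

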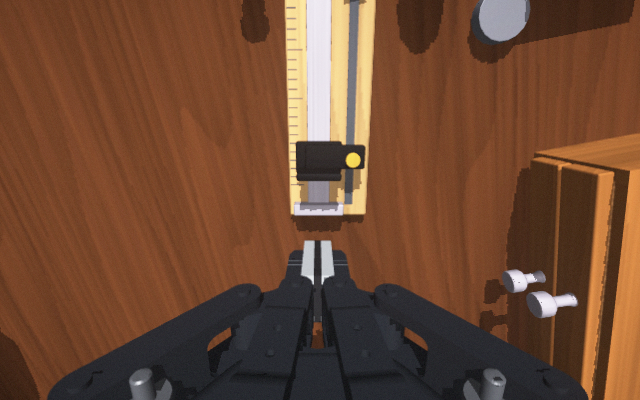

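The wrist view has gauge +y up the image. The cursor is at (325,160), the pin at (353,160), the end block at (318,209) and the fingertips at (318,245), all well aligned. Next I'll measure the plate and board edges locally.

```bash
python3 - <<'E'
import numpy as np
W=np.load("w1.npy");a=W[130:200,285:385].reshape(-1,3)
m=(a[:,2]>.062)&(a[:,2]<.08);print("plate",m.sum(),a[m].mean(0),np.percentile(a[m],[2,98],axis=0))
# board edges: board-height points, rows 0..210
L=[];Rr=[]
for v in range(10,205,5):
    w=W[v,270:390];k=np.where((w[:,2]>.011)&(w[:,2]<.03))[0]
    if len(k)>5:L.append(w[k[0],:2]);Rr.append(w[k[-1],:2])
for e in (np.array(L),np.array(Rr)):
    p=np.polyfit(e[:,1],e[:,0],1);res=e[:,0]-np.polyval(p,e[:,1]);k=abs(res)<.004
    p=np.polyfit(e[k,1],e[k,0],1);print("edge slope dx/dy",p,np.degrees(np.arctan(p[0])),k.sum(),np.std(res[k]))
th=np.radians(11);g=np.array([[np.cos(th),-np.sin(th)],[np.sin(th),np.cos(th)]])
b=a[m][:,:2]@g.T;print("plate in gauge axes gx,gy pct",np.percentile(b,[2,50,98],axis=0))
print("tcp",g@[.5461,-.0634])
E
```

```text
plate 437 [ 0.54861648 -0.05434395  0.07376018] [[ 0.52736944 -0.06145858  0.06418168]
 [ 0.5699513  -0.04806342  0.07697837]]
edge slope dx/dy [0.18963339 0.52315022] 10.737692508936352 39 0.00039027705944289745
edge slope dx/dy [0.19396105 0.61934056] 10.976850994312318 39 0.0004785566235842906
plate in gauge axes gx,gy pct [[0.52754626 0.04683097]
 [0.5492654  0.05153448]
 [0.57061755 0.05441354]]
tcp [0.5481639  0.04196563]
```

```bash
python3 -m jog '[{"fingers":0,"x":-0.022,"y":0.001,"z":0,"rx":0,"ry":0,"rz":0},{"fingers":0,"x":0,"y":0,"z":0.06,"rx":0,"ry":0,"rz":0},{"fingers":0,"x":0,"y":0,"z":0.06,"rx":0,"ry":0,"rz":0},{"fingers":0,"x":0,"y":0,"z":0.04,"rx":0,"ry":0,"rz":0},{"fingers":0,"x":0,"y":0,"z":0.026,"rx":0,"ry":0,"rz":0},{"fingers":0,"x":0,"y":0,"z":0,"rx":0,"ry":0,"rz":0},{"fingers":0,"x":0,"y":0,"z":0,"rx":0,"ry":0,"rz":0}]'
python3 - <<'E'
from h import *
look("wrist","w2")
E
```

```text
clock: 5.3
tcp_pos: [0.5437, -0.0857, 0.0463]
orientation: [2.422, 2.0, 0.002]
contact_force: [0.1, -0.7, -0.1]
grip_width: -0.0003
gripper_force: 0.0
5.3 [ 0.5437 -0.0857  0.0463] [[0.189, 0.982, 0.0], [0.982, -0.189, 0.002]] [-0.34  0.58  0.5   2.02 -0.45  0.65  0.26]
cursor []
cursor_push [([0.545, -0.057, 0.051], 0.74)]
cursor_pin []
notch []
gauge [([0.544, -0.059, 0.052], 0.5)]
```

View pics/w2.png

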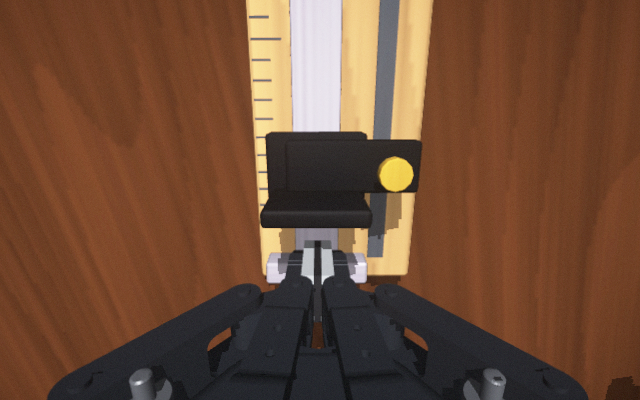

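```bash
python3 -m jog '[{"fingers":0,"x":0.006,"y":0,"z":0,"rx":0,"ry":0,"rz":0},{"fingers":0,"x":0.003,"y":0,"z":0,"rx":0,"ry":0,"rz":0},{"fingers":0,"x":0.003,"y":0,"z":0,"rx":0,"ry":0,"rz":0},{"fingers":0,"x":0.003,"y":0,"z":0,"rx":0,"ry":0,"rz":0},{"fingers":0,"x":0.003,"y":0,"z":0,"rx":0,"ry":0,"rz":0},{"fingers":0,"x":0.004,"y":0,"z":0,"rx":0,"ry":0,"rz":0},{"fingers":0,"x":0.006,"y":0,"z":0,"rx":0,"ry":0,"rz":0},{"fingers":0,"x":0.006,"y":0,"z":0,"rx":0,"ry":0,"rz":0}]'
python3 - <<'E'
from h import *
look("wrist","w3")
E
```

```text
clock: 6.6
tcp_pos: [0.5493, -0.0516, 0.0452]
orientation: [-2.423, -2.0, 0.0]
contact_force: [-0.6, -2.4, -0.1]
grip_width: -0.0001
gripper_force: 0.9
6.6 [ 0.5493 -0.0516  0.0452] [[0.189, 0.982, -0.0], [0.982, -0.189, -0.0]] [-0.4   0.58  0.5   2.02 -0.45  0.65  0.2 ]
cursor [([0.566, -0.025, 0.004], 0.84)]
cursor_push [([0.548, -0.043, 0.051], 0.92)]
cursor_pin []
notch []
gauge [([0.582, 0.06, -0.006], 0.59)]
```

View pics/w3.png

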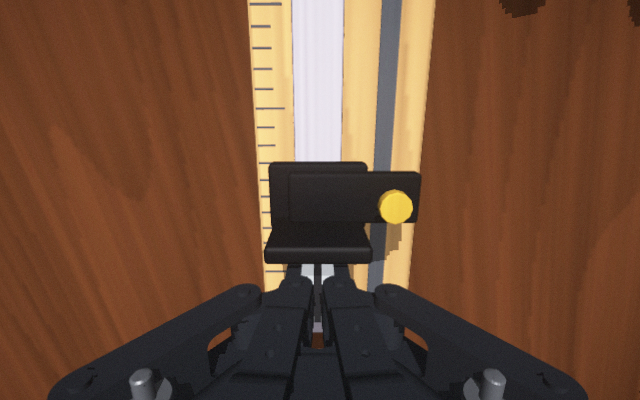

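Contact is made at about 2.4 N, with the plate edge at row 262 flush against the fingers. Pushing on steadily.

```bash
python3 -m jog '[{"fingers":0,"x":0.007,"y":0,"z":0,"rx":0,"ry":0,"rz":0},{"fingers":0,"x":0.009,"y":0,"z":0,"rx":0,"ry":0,"rz":0},{"fingers":0,"x":0.009,"y":0,"z":0,"rx":0,"ry":0,"rz":0},{"fingers":0,"x":0.009,"y":0,"z":0,"rx":0,"ry":0,"rz":0},{"fingers":0,"x":0.009,"y":0,"z":0,"rx":0,"ry":0,"rz":0},{"fingers":0,"x":0.009,"y":0,"z":0,"rx":0,"ry":0,"rz":0},{"fingers":0,"x":0.009,"y":0,"z":0,"rx":0,"ry":0,"rz":0},{"fingers":0,"x":0.009,"y":0,"z":0,"rx":0,"ry":0,"rz":0}]'
python3 -m jog '[{"fingers":0,"x":0.009,"y":0,"z":0,"rx":0,"ry":0,"rz":0},{"fingers":0,"x":0.009,"y":0,"z":0,"rx":0,"ry":0,"rz":0},{"fingers":0,"x":0.008,"y":0,"z":0,"rx":0,"ry":0,"rz":0},{"fingers":0,"x":0.007,"y":0,"z":0,"rx":0,"ry":0,"rz":0},{"fingers":0,"x":0.005,"y":0,"z":0,"rx":0,"ry":0,"rz":0},{"fingers":0,"x":0.003,"y":0,"z":0,"rx":0,"ry":0,"rz":0}]'
python3 - <<'E'
from h import *
p,W,d=look("wrist","w4")
E
```

```text
clock: 7.9
tcp_pos: [0.5626, 0.0173, 0.0453]
orientation: [-2.422, -2.0, 0.0]
contact_force: [0.1, -1.9, 1.7]
grip_width: 0.0001
gripper_force: 0.9
clock: 8.65
tcp_pos: [0.5702, 0.0573, 0.0452]
orientation: [-2.422, -2.0, 0.0]
contact_force: [-1.5, -2.5, 1.1]
grip_width: 0.0001
gripper_force: 0.8
8.65 [0.5702 0.0573 0.0452] [[0.189, 0.982, 0.0], [0.982, -0.189, -0.0]] [-0.59  0.61  0.51  1.97 -0.46  0.68  0.01]
cursor []
cursor_push [([0.568, 0.068, 0.053], 0.73)]
cursor_pin [([0.582, 0.058, -0.004], 0.19)]
notch []
gauge [([0.586, 0.056, 0.002], 0.78)]
```

View pics/w4.png

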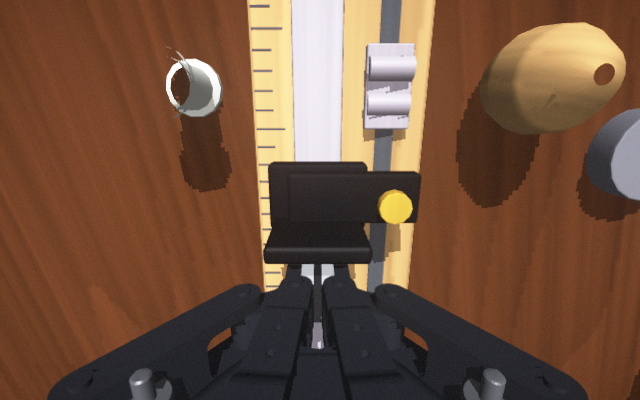

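The clip shows at (390,85) with its low lip near row 104 and high lip near row 68, and the pin head is at (396,207). I'll work out the remaining distance by casting rays to the known heights.

```bash
cat >> h.py <<'E'
def ray(c,u,v,z):
    K=r.get_calibration(c);E=np.array(K["extrinsics"])
    n=cv2.undistortPoints(np.array([[[u,v]]],np.float32),np.array(K["mtx"]),np.array(K["dist"]))[0,0]
    d=E[:3,:3]@[n[0],n[1],1];return E[:3,3]+d*(z-E[2,3])/d[2]
E
python3 - <<'E'
from h import *
g=np.array([.1885,.982,0])
W=np.load("w4.npy")
for n,u,v,z in (("pin",396,206,.054),("low crest",389,106,.026),("high crest",391,70,.0295),("clip near",387,128,.016),("clip far",390,44,.018)):
    p=ray("wrist",u,v,z);print(n,p.round(4),"gy",round(p@g,4),"depthpt",W[v,u].round(4),"gy",round(W[v,u]@g,4))
print("tcp gy",r.get_obs()["tcp_pos"]@g)
h=W[198:214,388:404].reshape(-1,3);print("head",np.median(h,0),np.median(h,0)@g)
E
```

```text
pin [0.6118 0.0795 0.054 ] gy 0.1934 depthpt [0.6116 0.0799 0.0543] gy 0.1937
low crest [0.6204 0.124  0.026 ] gy 0.2387 depthpt [0.6202 0.1242 0.0262] gy 0.2389
high crest [0.6227 0.1406 0.0295] gy 0.2555 depthpt [0.6225 0.1409 0.0295] gy 0.2557
clip near [0.6201 0.1122 0.016 ] gy 0.2271 depthpt [0.6186 0.1131 0.0225] gy 0.2276
clip far [0.6265 0.1539 0.018 ] gy 0.2692 depthpt [0.625  0.1533 0.023 ] gy 0.2684
tcp gy 0.16357677136670276
head [0.61141135 0.08003939 0.05414143] 0.1938497170361984
```

Pin to low crest is 45 mm and to the notch 52 mm. I'll push 35 mm, then go in small steps.

```bash
python3 -m jog '[{"fingers":0,"x":0.006,"y":0,"z":0,"rx":0,"ry":0,"rz":0},{"fingers":0,"x":0.007,"y":0,"z":0,"rx":0,"ry":0,"rz":0},{"fingers":0,"x":0.007,"y":0,"z":0,"rx":0,"ry":0,"rz":0},{"fingers":0,"x":0.006,"y":0,"z":0,"rx":0,"ry":0,"rz":0},{"fingers":0,"x":0.004,"y":0,"z":0,"rx":0,"ry":0,"rz":0},{"fingers":0,"x":0.003,"y":0,"z":0,"rx":0,"ry":0,"rz":0},{"fingers":0,"x":0.002,"y":0,"z":0,"rx":0,"ry":0,"rz":0}]'
python3 -m jog '[{"fingers":0,"x":0.001,"y":0,"z":0,"rx":0,"ry":0,"rz":0},{"fingers":0,"x":0.001,"y":0,"z":0,"rx":0,"ry":0,"rz":0}]'
python3 -m jog '[{"fingers":0,"x":0.001,"y":0,"z":0,"rx":0,"ry":0,"rz":0},{"fingers":0,"x":0.001,"y":0,"z":0,"rx":0,"ry":0,"rz":0}]'
python3 - <<'E'
from h import *
g=np.array([.1885,.982,0]);print("tcp gy",r.get_obs()["tcp_pos"]@g)
E
```

```text
clock: 9.82
tcp_pos: [0.577, 0.0915, 0.0453]
orientation: [2.423, 2.0, 0.0]
contact_force: [0.2, -2.2, 1.4]
grip_width: 0.0001
gripper_force: 0.8
clock: 10.07
tcp_pos: [0.5773, 0.0932, 0.0453]
orientation: [2.423, 2.0, -0.0]
contact_force: [-0.8, -1.5, 1.2]
grip_width: -0.0002
gripper_force: 0.8
clock: 10.32
tcp_pos: [0.5777, 0.0953, 0.0453]
orientation: [-2.423, -2.0, -0.0]
contact_force: [0.2, -1.3, 1.6]
grip_width: -0.0002
gripper_force: 0.8
tcp gy 0.20250275582790303
```

```bash
python3 -m jog '[{"fingers":0,"x":0.001,"y":0,"z":0,"rx":0,"ry":0,"rz":0}]'|grep -E "tcp|contact"
python3 -m jog '[{"fingers":0,"x":0.001,"y":0,"z":0,"rx":0,"ry":0,"rz":0}]'|grep -E "tcp|contact"
python3 -m jog '[{"fingers":0,"x":0.001,"y":0,"z":0,"rx":0,"ry":0,"rz":0}]'|grep -E "tcp|contact"
python3 -m jog '[{"fingers":0,"x":0.001,"y":0,"z":0,"rx":0,"ry":0,"rz":0}]'|grep -E "tcp|contact"
```

```text
tcp_pos: [0.5779, 0.0963, 0.0453]
contact_force: [-0.6, -1.3, 1.1]
tcp_pos: [0.5781, 0.0973, 0.0453]
contact_force: [-0.3, -2.2, 1.0]
tcp_pos: [0.5782, 0.0979, 0.0453]
contact_force: [-1.2, -3.0, 1.6]
tcp_pos: [0.5783, 0.0983, 0.0453]
contact_force: [-0.9, -4.6, 2.9]
```

```bash
python3 -m jog '[{"fingers":0,"x":0.0008,"y":0,"z":0,"rx":0,"ry":0,"rz":0}]'|grep -E "tcp|contact"
python3 -m jog '[{"fingers":0,"x":0.0008,"y":0,"z":0,"rx":0,"ry":0,"rz":0}]'|grep -E "tcp|contact"
python3 -m jog '[{"fingers":0,"x":0.0008,"y":0,"z":0,"rx":0,"ry":0,"rz":0}]'|grep -E "tcp|contact"
```

```text
tcp_pos: [0.5783, 0.0987, 0.0453]
contact_force: [-2.6, -5.6, 2.8]
tcp_pos: [0.5785, 0.0995, 0.0453]
contact_force: [-1.8, -4.8, 3.1]
tcp_pos: [0.5787, 0.1005, 0.0453]
contact_force: [-2.0, -4.7, 3.2]
```

```bash
python3 -m jog '[{"fingers":0,"x":0.0008,"y":0,"z":0,"rx":0,"ry":0,"rz":0}]'|grep -E "tcp|contact"
python3 -m jog '[{"fingers":0,"x":0.0008,"y":0,"z":0,"rx":0,"ry":0,"rz":0}]'|grep -E "tcp|contact"
```

```text
tcp_pos: [0.5789, 0.102, 0.0453]
contact_force: [-1.5, -3.2, 2.1]
tcp_pos: [0.5793, 0.1035, 0.0453]
contact_force: [-1.4, -2.0, 2.3]
```

```bash
python3 -m jog '[{"fingers":0,"x":0,"y":0,"z":0,"rx":0,"ry":0,"rz":0}]'|grep -E "tcp|contact"
python3 - <<'E'
from h import *
g=np.array([.1885,.982,0])
p,W,d=look("wrist","w5",())
cv2.imwrite("pics/w5c.png",cv2.resize(p[100:300,240:480,::-1],None,fx=3,fy=3)[:600])
hsv=cv2.cvtColor(p,cv2.COLOR_RGB2HSV);m=cv2.inRange(hsv,(20,150,120),(32,255,255));m[:150]=0
n,l,s,c=cv2.connectedComponentsWithStats(m);i=1+s[1:,4].argmax();print(s[i],c[i])
q=np.median(W[l==i],0);print("head",q,q@g,"ray",ray("wrist",*c[i],.054)@g,"tcp",r.get_obs()["tcp_pos"]@g)
E
```

```text
tcp_pos: [0.5793, 0.1039, 0.0453]
contact_force: [-1.2, -1.2, 1.1]
11.57 [0.5793 0.1039 0.0453] [[0.189, 0.982, 0.001], [0.982, -0.189, 0.0]] [-0.66  0.63  0.51  1.93 -0.46  0.7  -0.06]
[379 191  35  35 931] [395.38238453 207.72287863]
head [0.61995156 0.1262123  0.05584364] 0.2408013470266679 ray 0.24017493708722215 tcp 0.21120568469493742
```

View pics/w5c.png

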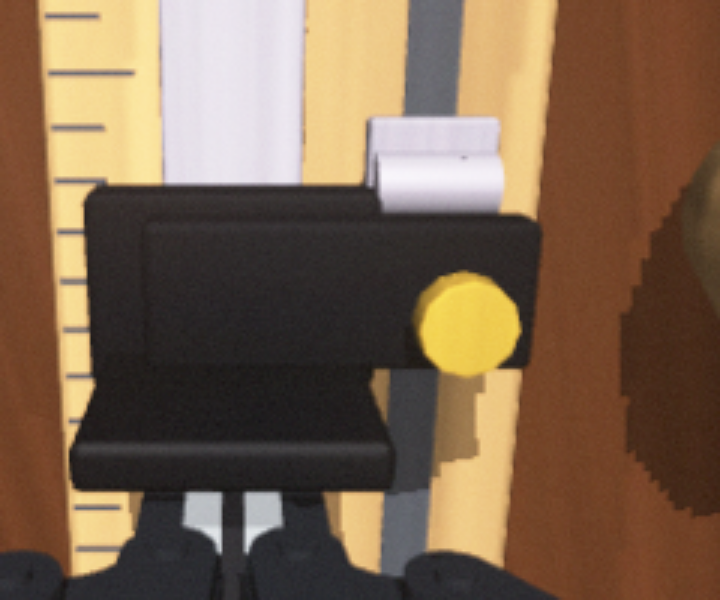

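The pin head is raised about 1.7 mm and sits about 1.5 mm past the crest, so it has not dropped yet. Continuing gently.

```bash
python3 -m jog '[{"fingers":0,"x":0.0007,"y":0,"z":0,"rx":0,"ry":0,"rz":0}]'|grep -E "tcp|contact"
python3 -m jog '[{"fingers":0,"x":0.0007,"y":0,"z":0,"rx":0,"ry":0,"rz":0}]'|grep -E "tcp|contact"
cat > chk.py <<'E'
from h import *
import sys
g=np.array([.1885,.982,0])
p,W,d=look("wrist",sys.argv[1],())
hsv=cv2.cvtColor(p,cv2.COLOR_RGB2HSV);m=cv2.inRange(hsv,(20,150,120),(32,255,255));m[:120]=0
n,l,s,c=cv2.connectedComponentsWithStats(m);i=1+s[1:,4].argmax();print(s[i],c[i])
q=np.median(W[l==i],0);print("head",q,q@g,"ray",ray("wrist",*c[i],.054)@g,"tcp",r.get_obs()["tcp_pos"]@g)
E
python3 chk.py w6
```

```text
tcp_pos: [0.5794, 0.1042, 0.0453]
contact_force: [-0.2, -2.1, 2.2]
tcp_pos: [0.5795, 0.1048, 0.0452]
contact_force: [-0.5, -1.5, 2.0]
11.88 [0.5795 0.1048 0.0452] [[0.189, 0.982, 0.0], [0.982, -0.189, -0.0]] [-0.66  0.63  0.51  1.93 -0.46  0.7  -0.06]
[379 190  35  36 930] [395.39247312 207.72365591]
head [0.62017516 0.1271668  0.05584403] 0.2417808194974149 ray 0.241238491867045 tcp 0.2122786140251453
```

```bash
python3 -m jog '[{"fingers":0,"x":0.0008,"y":0,"z":0,"rx":0,"ry":0,"rz":0}]'|grep -E "tcp|contact"
python3 -m jog '[{"fingers":0,"x":0.0007,"y":0,"z":0,"rx":0,"ry":0,"rz":0}]'|grep -E "tcp|contact"
python3 chk.py w7
```

```text
tcp_pos: [0.5796, 0.1055, 0.0452]
contact_force: [0.5, -0.7, 0.7]
tcp_pos: [0.5798, 0.1064, 0.0452]
contact_force: [0.3, -0.7, 0.7]
12.18 [0.5798 0.1064 0.0452] [[0.189, 0.982, 0.0], [0.982, -0.189, -0.0]] [-0.67  0.63  0.51  1.93 -0.46  0.7  -0.07]
[379 190  35  36 930] [395.1688172  207.56344086]
head [0.62039885 0.12861791 0.0555805 ] 0.24324797531806341 ray 0.24297826166700798 tcp 0.2139146842369466
```

```bash
python3 -m jog '[{"fingers":0,"x":0.0007,"y":0,"z":0,"rx":0,"ry":0,"rz":0}]'|grep -E "tcp|contact"
python3 -m jog '[{"fingers":0,"x":0.0005,"y":0,"z":0,"rx":0,"ry":0,"rz":0}]'|grep -E "tcp|contact"
python3 chk.py w8
```

```text
tcp_pos: [0.5799, 0.107, 0.0452]
contact_force: [0.5, -0.9, -0.7]
tcp_pos: [0.5799, 0.1076, 0.0452]
contact_force: [0.6, 0.7, -0.7]
12.47 [0.5799 0.1076 0.0452] [[0.189, 0.982, 0.0], [0.982, -0.189, -0.0]] [-0.67  0.63  0.51  1.93 -0.46  0.7  -0.07]
[379 190  35  35 930] [395.4311828  207.08064516]
head [0.62077241 0.12989712 0.05518007] 0.2445745663867518 ray 0.2443066620962059 tcp 0.21500545993401168
```

```bash
python3 -m jog '[{"fingers":0,"x":0,"y":0,"z":0,"rx":0,"ry":0,"rz":0},{"fingers":0,"x":0,"y":0,"z":0,"rx":0,"ry":0,"rz":0}]'|grep -E "tcp|contact"
python3 chk.py w9
python3 -m jog '[{"fingers":0,"x":0.0006,"y":0,"z":0,"rx":0,"ry":0,"rz":0},{"fingers":0,"x":0,"y":0,"z":0,"rx":0,"ry":0,"rz":0}]'|grep -E "tcp|contact"
python3 chk.py w10
```

```text
tcp_pos: [0.5799, 0.1072, 0.0453]
contact_force: [0.7, -0.8, 0.2]
12.78 [0.5799 0.1072 0.0453] [[0.189, 0.982, 0.0], [0.982, -0.189, -0.0]] [-0.67  0.63  0.51  1.93 -0.46  0.7  -0.07]
[379 183  34  35 923] [394.9772481  199.75514626]
head [0.62117415 0.13283447 0.05401284] 0.24753477672757732 ray 0.24745417272767348 tcp 0.21459041626752987
tcp_pos: [0.5801, 0.1079, 0.0453]
contact_force: [0.5, 0.5, 1.1]
13.07 [0.5801 0.1079 0.0453] [[0.189, 0.982, 0.0], [0.982, -0.189, -0.0]] [-0.67  0.63  0.51  1.93 -0.46  0.7  -0.07]
[379 184  34  35 921] [394.81758958 201.11726384]
head [0.62123357 0.13269407 0.05394985] 0.24740811010227476 ray 0.2474158550057672 tcp 0.21519068188210005
```

The pin has dropped: its head is back at 54.0 mm, level with the notch, and the cursor has jumped about 3 mm off the fingers. Retracting backward, then up.

```bash
python3 -m jog '[{"fingers":0,"x":-0.01,"y":0,"z":0,"rx":0,"ry":0,"rz":0},{"fingers":0,"x":-0.02,"y":0,"z":0,"rx":0,"ry":0,"rz":0},{"fingers":0,"x":0,"y":0,"z":-0.04,"rx":0,"ry":0,"rz":0},{"fingers":0,"x":-0.02,"y":0,"z":-0.05,"rx":0,"ry":0,"rz":0},{"fingers":0,"x":-0.02,"y":0,"z":-0.05,"rx":0,"ry":0,"rz":0},{"fingers":0,"x":0,"y":0,"z":0,"rx":0,"ry":0,"rz":0},{"fingers":0,"x":0,"y":0,"z":0,"rx":0,"ry":0,"rz":0}]'
python3 chk.py w11
```

```text
clock: 14.0
tcp_pos: [0.5662, 0.0382, 0.1849]
orientation: [-2.423, -1.998, 0.0]
contact_force: [-0.1, 0.5, -0.6]
grip_width: -0.0002
gripper_force: 0.0
14.0 [0.5662 0.0382 0.1849] [[0.19, 0.982, 0.0], [0.982, -0.19, -0.001]] [-0.68  0.41  0.65  1.9  -0.3   0.94 -0.08]Traceback (most recent call last):
  File "chk.py", line 6, in <module>
    n,l,s,c=cv2.connectedComponentsWithStats(m);i=1+s[1:,4].argmax();print(s[i],c[i])
                                                    ~~~~~~~~~~~~~~^^
ValueError: attempt to get argmax of an empty sequence
```

View pics/w11.png

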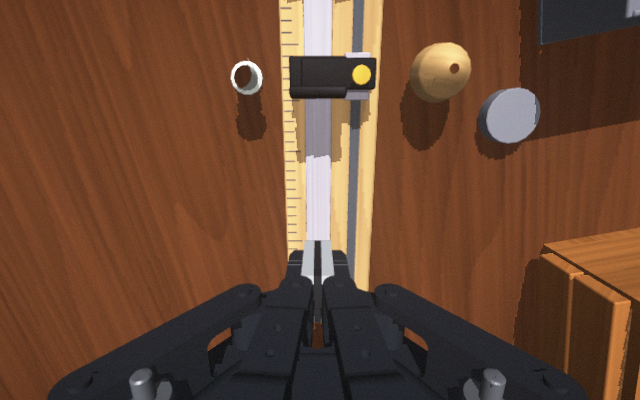

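The final view shows the cursor's arm centred over the clip, with the pin at (361,75) and the clip visible before and behind it. The spool, egg and tape case are undisturbed and the hand is clear, so I'm handing in.

```bash
python3 -c "
from bench import r
print(r.hand_in())"
```

```text
the job is handed in; nothing more can be done
None
```

The cursor's pin has clicked over the low lip and dropped into the notch without reaching the far lip; nothing near the gauge looked disturbed in the last picture, the hand is clear, and the job is handed in at about 14 s.

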